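# Shim the rocking carat balance

## Robot

A 7-joint arm with a two-finger parallel gripper is mounted at the origin on the work surface. World frame = base frame: x ahead of the robot, y to its left, z up, the work surface at z = 0. Lengths are in m, angles in rad, forces in N, time in s.
With the tool pointing down it reaches from about 0.4 to 0.85 m from the base axis. Payload 10.4 kg.
Tool frame: the origin (TCP) lies between the finger pads, 19 mm behind the fingertips; this is the grasp point; z points along the fingers, y is the line along which they close (so a half turn about z gives the same grasp; the last joint's range is limited). The gripper opens to 87 mm and grips with 3 to 60 N. Pads are 19 mm wide; open, the fingers measure 117 mm over their backs; the gripper's body (75 mm by 190 mm) begins 51 mm behind the grasp point.
Start: joints at [-1.196, 0.332, -0.065, 1.46, 0.022, 1.35, -0.088], TCP at [0.242, 0.576, 0.241] pointing down, gripper open.
Joint ranges: [-2.6, 2.6], [-0.5, 2.12], [-1.47, 1.34], [0.16, 2.42], [-1.27, 4.41], [0.06, 2.06], [-2.6, 2.6]. Speed limits (rad/s): [2.22, 2.22, 2.79, 2.79, 3.14, 3.14, 3.14].

## Interface

Orientations are given as a unit quaternion [x, y, z, w].
In Python, from bench import r, optics gives the robot as it stands.
- The arm moves only by the shell command python3 -m pendant 'ROWS' [FORCE]. ROWS is JSON, a list of rows, each a list of 7 numbers: the closure, from -1 (fully open) to 1 (shut), then the shift along the tool's x, y, z scaled (see below), then the turn, a rotation vector about the tool's x, y, z scaled (see below). In form: [[grip, x, y, z, rx, ry, rz], ...]. A call has 1 to 8 rows; each row is the pose to reach, as a shift and turn from the pose commanded when the call began, along the tool's axes at that moment; what a row does not reach only later rows make up. The controller multiplies each number of a shift by 0.3 m and each number of a turn by 120 degrees. A row lasts 1/8 s, in which the tool goes at most 62.5 mm and 10.7 degrees, less where a joint would pass 70% of its speed; a pose out of reach is approached as far as the arm can. A call with a number of a shift or a turn outside -1 to 1 is refused whole. A call with a gripper value outside its range is refused whole. The fingers move at their own pace and stop on an object; FORCE is the grip in N (left out, the last holds). Time passes only in rows, so rows that repeat a pose let the fingers close. It gives the time, the measured TCP pose, the force, the opening and the grip force at its end, in the units of the state.
- r.read_state(): the state, without advancing time (a new reading comes with each control period).
- optics.camera(name): name is "scene" or "top"; returns a dict with "pixels" (384x512x3 uint8, red, green, blue), "vfov" (degrees; the focal length in pixels is half the picture's height over the tangent of half this angle, whatever the lens; pixels are square), "cx", "cy" (the principal point, pixels), "rvec" (rotation vector, rad) and "tvec" (3), from world to camera coordinates, as OpenCV has them. Camera axes: x right, y down, z forward; pixel columns grow to the right and rows downward; lengths in m; the calibration is good to about 2 mm. A picture is of the moment at which its call begins. There is no depth.
- r.close_job(): hands the job in; it is judged then, once.
The state is a dict: "time": time; "joint_positions": joint angles; "joint_vel": joint speeds; "joint_torque": joint torques, N m; "ee_pos": TCP position; "eef_rot": TCP orientation; "ft_force": force on the tool from outside, world axes, zero at the start; "torque": the same for the moment, N m; "width": finger opening in m; "grip_force": force on a finger pad.
Only numpy, scipy, OpenCV 4.12 (cv2) and the standard library are available. Lean on these libraries where they do the work, as an engineer would, in place of code of your own. Each camera call takes 0.05 s, during which the arm holds its last target. There are 200 camera calls.

## Task

The carat balance rocks because its front left foot has lost its pad: with your fingertips, push the wooden wedge thin end first under that foot until it is snug and the rocking stops, without jacking the balance up off level or shoving it along. Then press down firmly with a fingertip on top of the casing, at the corner right over that foot, to check that it no longer gives, and let go. Nothing is to be gripped or lifted, and everything else on the bench stays where it is.

Things in the scene. Friction and masses are not known exactly. Their poses are not given: they have to be found in the camera images.
- balance: carat balance, 240 mm deep (x) by 180 mm wide (y), about 2.4 kg, loose on the bench. Origin on the bench under its middle; front with display and keys towards its -x, left side +y. Flat casing from 18 to 50 mm height; from 90 mm behind its front a 64 mm high section carries a clear draught shield up to 158 mm; display console to 70 mm high, within 50 mm of its middle line. Feet at x+-100, y+-72
- short_foot (a point): lowest point of the front left foot (at x -100, y +72 mm of the balance): a round metal stud, 22 mm diameter, without its rubber pad. It hangs 7.5 mm above the bench while the balance stands level on the other three rubber feet; it lies 18 mm inside the casing's left side and 20 mm inside its front. More than about 5 N of lift here begins to jack the balance off another foot
- corner (a point): point on the flat top of the casing, 50 mm above the bench, right over the front left foot: where to press. Unshimmed, 5 to 10 N pressed down here tips the balance (0.06 rad) onto the short foot; shimmed, it does not give under a firm press of 6 to 20 N
- wedge: plain wooden wedge lying flat left of the balance, thin edge towards the front left foot, 100 mm long, 45 mm wide, 2 mm thick at the thin edge rising evenly to 18 mm, about 40 g. Origin: middle of the thin edge, on the bench; x runs along the wedge to the thick end, z up. Snug when the foot is over it about 35 mm from the thin edge
- wedge_butt (a point): middle of the flat upright end face of the thick end (45 mm wide, 18 mm high), 9 mm above the bench: where to push. The wedge slides with less than 0.5 N; once it meets the foot the push rises steeply within a few mm, and 2 to 6 N of push is a good fit; past about 8 N the balance itself is shoved along
- weight_200: bystander: steel check weight with a knob, 32 mm diameter, 46 mm high, left of the balance behind the wedge; origin under it
- weight_50: bystander: steel check weight with a knob, 22 mm diameter, 30 mm high, left of the balance behind the wedge; origin under it
- offcut: bystander: flat rectangular wood offcut, 70 x 42 x 20 mm, same wood as the wedge but not tapered, in front of the balance; origin under its middle
- hammer: bystander: hammer lying flat, 240 mm long, at the left of the bench
- jar: bystander: glass jar with a steel lid, 64 mm diameter, 75 mm high, at the right; origin under it
- bench_block: bystander: square steel block, 80 x 80 x 22 mm, at the right; origin under it
There are look-alikes about, which are no part of the job. What is shaped like the wedge but black is not meant.

How it is judged:
On the way, in this order (a step that is already met when the one before it is completed fails the run):
1. the wedge is snug under the front left foot, the balance level (contact force between wedge and balance above 0.4 N and x of short_foot in the frame of wedge between 0.02 and 0.06 m and y of short_foot in the frame of wedge between -0.017 and 0.017 m and angle between balance's own z axis and vertical below 0.012 rad), for 0.2 s.
2. then a fingertip presses with more than 5 N on the casing at the corner over that foot (TCP within 35 mm of it), and it does not give (contact force between the fingers and balance above 5 N and horizontal distance between the grasp point and corner below 0.035 m and height (world z) of the grasp point above 0.05 m and contact force between wedge and balance above 0.4 N and angle between balance's own z axis and vertical below 0.012 rad), for 0.2 s.
At the end, for the whole second after the job is handed in: the wedge lies under the front left foot and bears on it (more than 0.4 N), the foot 20 to 60 mm from the thin edge and within 17 mm of the wedge's middle line; the balance is level within 0.012 rad, within 15 mm of where it stood, and all is at rest (all of step 1 and angle between wedge's own z axis and vertical below 0.06 rad and distance of balance from where it was at the start of the episode below 0.015 m and linear speed of each of balance, wedge below 0.01 m/s); the robot touches nothing.
It fails at once if the wedge is lifted off the bench (height (world z) of wedge above 0.012 m or height (world z) of wedge_butt above 0.025 m).
It fails at once if the wedge is gripped or shoved with more than 30 N (contact force between the fingers and wedge above 30 N).
It fails at once if the balance is lifted or tipped over (height (world z) of balance above 0.012 m or angle between balance's own z axis and vertical above 0.12 rad).
It fails at once if the balance is shoved more than 40 mm (distance of balance from where it was at the start of the episode above 0.04 m).
It fails at once if another thing on the bench is moved more than 30 mm (distance of any of weight_200, weight_50, offcut, hammer, jar, bench_block from where it was at the start of the episode above 0.03 m).
It also fails if it takes over 48 s, if anything falls off the work surface, if the arm or the gripper's body presses on something with over 40 N, if the wrist force passes 120 N, or if a joint passes its speed limit or range.

## Working session

There is one attempt and no reset: what is moved stays moved. The work goes in short steps, Python scripts to look and compute and a shell command to move; the robot and the scene stay as the last step left them, time stands still between calls to the robot, and variables do not carry over. Pictures are saved under pics/ and viewed, at most 10 in all, crops included, and the job is handed in when it is done.

```bash
mkdir -p pics; cat > h.py <<'E'
import numpy as np, cv2
from bench import r, optics
def shot(cam,fn,crop=None,k=1):
    d=optics.camera(cam); im=d["pixels"][:,:,::-1]
    if crop: x0,y0,x1,y1=crop; im=im[y0:y1,x0:x1]
    if k!=1: im=cv2.resize(im,None,fx=k,fy=k,interpolation=cv2.INTER_CUBIC)
    cv2.imwrite("pics/"+fn,im); return d
def pix2w(d,pts,z):
    f=d["pixels"].shape[0]/2/np.tan(np.radians(d["vfov"])/2)
    R=cv2.Rodrigues(np.array(d["rvec"],float))[0]; t=np.array(d["tvec"],float)
    c=-R.T@t; out=[]
    for (u,v),zz in zip(pts,np.broadcast_to(z,len(pts))):
        q=R.T@np.array([(u-d["cx"])/f,(v-d["cy"])/f,1]); out.append(c+q*(zz-c[2])/q[2])
    return np.array(out)
def w2pix(d,P):
    f=d["pixels"].shape[0]/2/np.tan(np.radians(d["vfov"])/2)
    K=np.array([[f,0,d["cx"]],[0,f,d["cy"]],[0,0,1]])
    return cv2.projectPoints(np.array(P,float),np.array(d["rvec"],float),np.array(d["tvec"],float),K,None)[0][:,0]
E
python3 - <<'E'
from h import *
import pickle
a=shot("top","top0.png",k=1.5); b=shot("scene","scene0.png",k=1.5)
pickle.dump((a,b),open("cams.pkl","wb"))
for d in(a,b): print({k:v for k,v in d.items() if k!="pixels"})
s=r.read_state();print(s)
E
```

```text
{'vfov': 56.58089151813801, 'cx': 259.0935950049252, 'cy': 196.00116635785704, 'rvec': array([ 2.14302896, -2.14754187,  0.19882803]), 'tvec': array([0.0167751 , 0.55647557, 1.01793776])}
{'vfov': 54.7346780765643, 'cx': 258.1659602213355, 'cy': 189.90633898066002, 'rvec': array([ 1.55833529,  2.12903656, -0.78360418]), 'tvec': array([ 0.13996252, -0.34388009,  1.34718783])}
{'time': 0.1, 'joint_positions': array([-1.19562778,  0.33279821, -0.06467756,  1.46088242,  0.02159022,
        1.34988018, -0.08850094]), 'joint_vel': array([-1.91902278e-03, -1.75907330e-03,  4.35354463e-04, -4.24765149e-03,
       -7.90732900e-05, -1.12139224e-03,  7.39362875e-04]), 'joint_torque': array([ 2.33560422e-04, -6.24541926e+01,  2.38630828e-02, -3.90718532e+01,
       -6.13969518e-02,  3.64821951e-02,  4.40275358e-05]), 'ee_pos': array([0.24198614, 0.57589758, 0.24052798]), 'eef_rot': array([ 1.97577917e-01,  9.80286979e-01, -6.29018908e-04, -9.83361759e-05]), 'ft_force': array([-0.06920478, -0.19938824, -0.09750642]), 'torque': array([-0.02047425,  0.07635604, -0.02719274]), 'grip_force': 0.0, 'width': 0.0869028569449084}
```

View pics/top0.png

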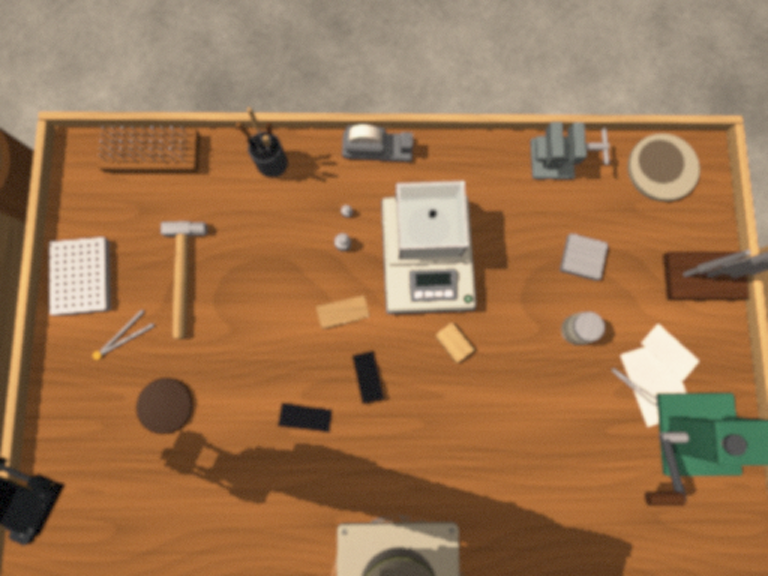

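View pics/scene0.png

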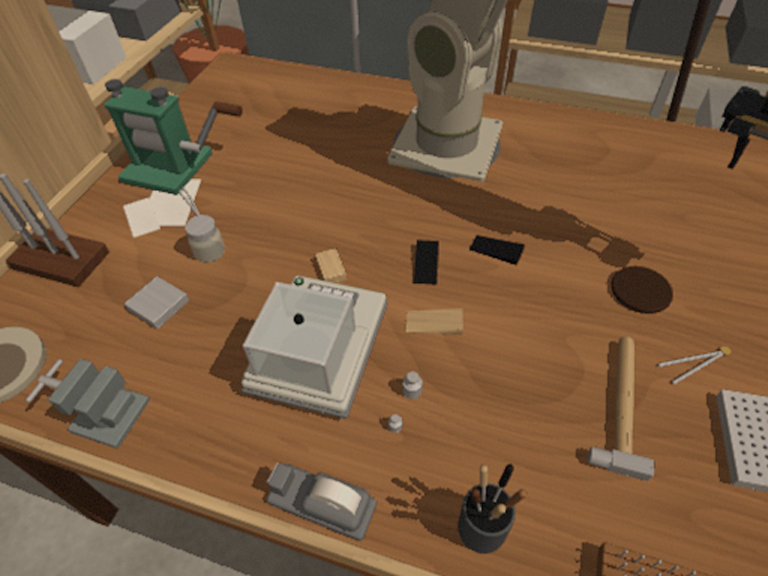

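Both views show the balance at top (430,250). Candidates for the wedge are wood at top (343,312), offcut wood at (455,342), and black pieces at (368,377) and (305,417). The wood piece at (343,312) fits: it is left of the balance, light wood, and points at the front left foot. I'll confirm that in an enlarged crop.

```bash
python3 - <<'E'
from h import *
shot("top","c1.png",(200,115,330,225),6)
shot("scene","c2.png",(160,180,320,280),5)
E
```

```text
(no output)
```

View pics/c1.png

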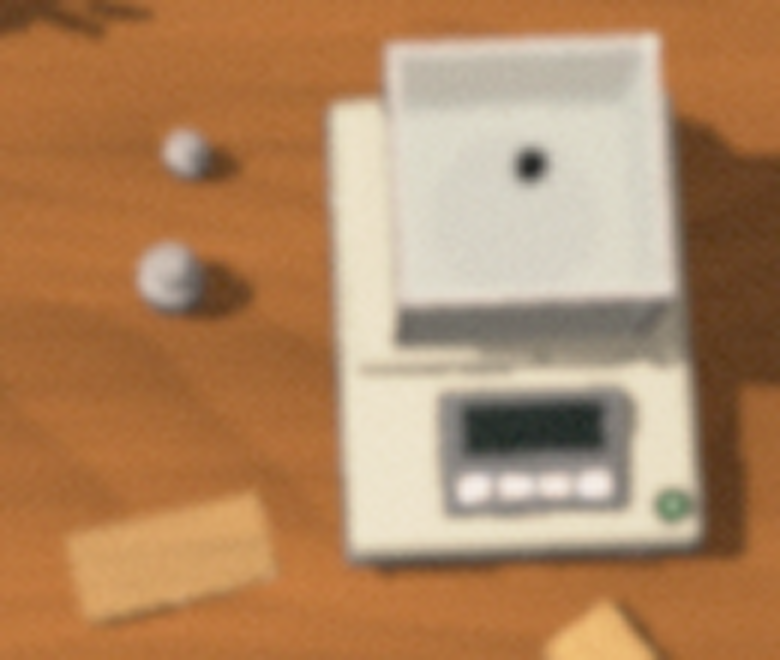

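View pics/c2.png

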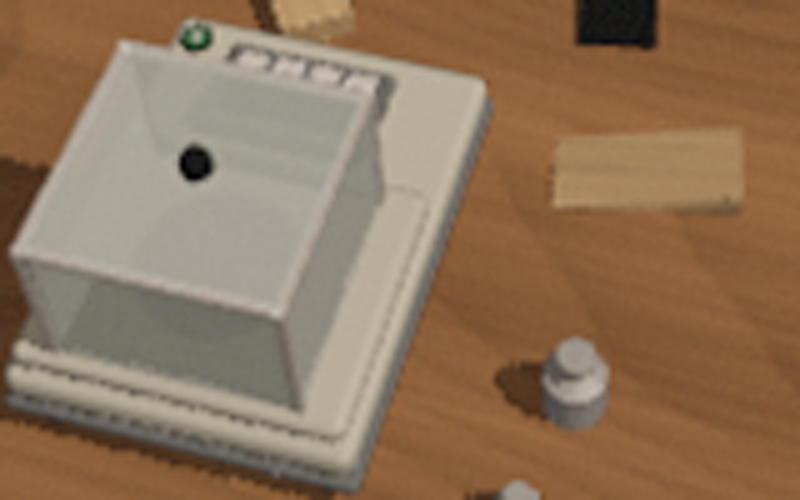

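The crops show the plain tapered wood wedge. Its thin edge is at top crop (258,490)-(275,577) and its butt at (67,535)-(90,622). The front left casing corner is at (350,550), front right at (702,545) and rear left at (330,103).

```bash
python3 - <<'E'
from h import *
import pickle
a,b=pickle.load(open("cams.pkl","rb"))
A=lambda L:[((x+.5)/6-.5+200,(y+.5)/6-.5+115) for x,y in L]
B=lambda L:[((x+.5)/5-.5+160,(y+.5)/5-.5+180) for x,y in L]
np.set_printoptions(precision=4,suppress=True)
w=pix2w(a,A([(258,490),(275,577),(67,535),(90,622)]),[.002,.002,.018,.018]);print("wedge top\n",w)
w2=pix2w(b,B([(554,140),(553,207),(741,129),(741,205)]),[.002,.002,.018,.018]);print("wedge scene\n",w2)
c=pix2w(a,A([(350,550),(702,545),(330,103)]),.05);print("casing\n",c)
print(pix2w(b,B([(488,85),(355,470)]),.05))
for W in(w,w2[[1,0,3,2]]):
    th=W[:2].mean(0);bt=W[2:].mean(0);d=bt-th;print("thin",th,"butt",bt,"len",np.hypot(*d[:2]),"yaw",np.degrees(np.arctan2(d[1],d[0])))
e=(c[2]-c[0])[:2];e/=np.linalg.norm(e);l=np.array([-e[1],e[0]])
print("fwd",e,np.degrees(np.arctan2(e[1],e[0])),"len",np.linalg.norm(c[2]-c[0]),np.linalg.norm(c[1]-c[0]))
print("foot",c[0,:2]+.020*e-.018*l)
E
```

```text
wedge top
 [[0.563  0.0659 0.002 ]
 [0.5177 0.057  0.002 ]
 [0.5373 0.1621 0.018 ]
 [0.493  0.1498 0.018 ]]
wedge scene
 [[0.5184 0.0562 0.002 ]
 [0.5615 0.0686 0.002 ]
 [0.4929 0.154  0.018 ]
 [0.5418 0.1653 0.018 ]]
casing
 [[ 0.5251  0.0193  0.05  ]
 [ 0.5274 -0.1547  0.05  ]
 [ 0.755   0.0287  0.05  ]]
[[0.5286 0.0222 0.05  ]
 [0.7595 0.0338 0.05  ]]
thin [0.5403 0.0615 0.002 ] butt [0.5151 0.1559 0.018 ] len 0.09777888101911578 yaw 104.9271619963107
thin [0.54   0.0624 0.002 ] butt [0.5174 0.1596 0.018 ] len 0.0998531791523806 yaw 103.08161923654072
fwd [0.9992 0.0411] 2.3533984795590515 len 0.23012822959147744 0.1740450151407422
foot [0.5458 0.0021]
```

```bash
cat >> h.py <<'E'
from scipy.spatial.transform import Rotation as Ro
def goal(p,yaw=None):
    "units for a row to reach TCP p with tool x at world yaw (deg), pointing down"
    s=r.read_state(); R=Ro.from_quat(s["eef_rot"]); d=R.inv().apply(np.array(p)-s["ee_pos"])/.3
    rv=np.zeros(3)
    if yaw is not None:
        c,q=np.cos(np.radians(yaw)),np.sin(np.radians(yaw))
        T=Ro.from_matrix(np.array([[c,q,0],[q,-c,0],[0,0,-1]]).T); rv=np.degrees((R.inv()*T).as_rotvec())/120
    print("t",round(s["time"],2),"shift",d.round(3),"turn",rv.round(3))
E
python3 -m pendant '[[0.54,-0.12,-0.08,0.03,0,0,0.08],[0.54,-0.25,-0.16,0.06,0,0,0.16],[0.54,-0.37,-0.24,0.1,0,0,0.25],[0.54,-0.5,-0.32,0.13,0,0,0.33],[0.54,-0.65,-0.41,0.17,0,0,0.42],[0.54,-0.65,-0.41,0.17,0,0,0.443],[0.54,-0.65,-0.41,0.17,0,0,0.443]]' 10
python3 -c "
from h import *
goal([.506,.197,.10],104)"
```

```text
time: 1.08
ee_pos: [0.3743, 0.3871, 0.1902]
eef_rot: [0.615, 0.788, -0.0, -0.0]
ft_force: [-0.7, 0.3, 0.1]
width: 0.0256
grip_force: 0.0
t 1.07 shift [-0.721  0.272  0.301] turn [-0. -0.  0.]
```

```bash
python3 -m pendant '[[0.54,-0.15,0.05,0.06,0,0,0],[0.54,-0.3,0.11,0.12,0,0,0],[0.54,-0.45,0.17,0.18,0,0,0],[0.54,-0.6,0.22,0.24,0,0,0],[0.54,-0.72,0.272,0.3,0,0,0],[0.54,-0.72,0.272,0.3,0,0,0],[0.54,-0.72,0.272,0.3,0,0,0]]'
python3 -c "
from h import *
goal([.506,.197,.024],104)"
```

```text
time: 1.95
ee_pos: [0.5054, 0.199, 0.1004]
eef_rot: [0.614, 0.789, 0.0, -0.0]
ft_force: [0.4, 0.9, -0.2]
width: 0.0199
grip_force: 0.0
t 1.95 shift [-0.007  0.     0.255] turn [-0.    -0.     0.002]
```

```bash
python3 -m pendant '[[0.54,0,0,0.1,0,0,0],[0.54,0,0,0.18,0,0,0],[0.54,0,0,0.23,0,0,0],[0.54,0,0,0.255,0,0,0],[0.54,0,0,0.255,0,0,0]]'
python3 -c "
from h import *
shot('scene','s1.png',(200,150,360,270),5)
goal([.516,.158,.024],104)"
```

```text
time: 2.58
ee_pos: [0.5058, 0.198, 0.0239]
eef_rot: [0.615, 0.788, 0.0, -0.0]
ft_force: [-0.5, 0.2, 0.1]
width: 0.0199
grip_force: 0.0
t 2.62 shift [-0.137 -0.     0.001] turn [ 0.    -0.     0.001]
```

View pics/s1.png

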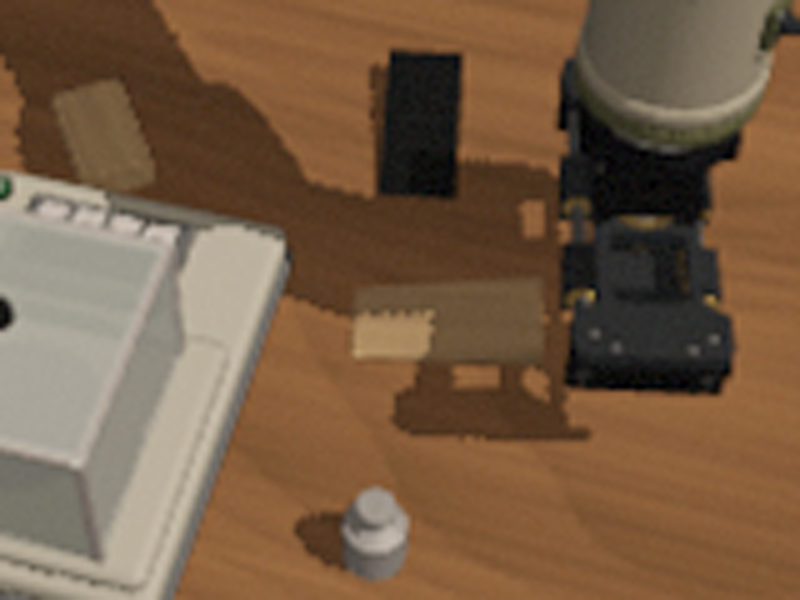

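The gripper stands behind the wedge butt, about (555,300), square to it, and the weight is clear at (375,535). Next I'll make gentle contact.

```bash
python3 -m pendant '[[0.54,-0.04,0,0,0,0,0],[0.54,-0.075,0,0,0,0,0],[0.54,-0.09,0,0,0,0,0],[0.54,-0.105,0,0,0,0,0],[0.54,-0.12,0,0,0,0,0],[0.54,-0.135,0,0,0,0,0],[0.54,-0.145,0,0,0,0,0],[0.54,-0.15,0,0,0,0,0]]'
python3 -c "
from h import *
import pickle
d=optics.camera('top');pickle.dump(d,open('t2.pkl','wb'))
cv2.imwrite('pics/t2.png',cv2.resize(np.ascontiguousarray(d['pixels'][115:225,200:330,::-1]),None,fx=6,fy=6,interpolation=2))"
```

```text
time: 3.62
ee_pos: [0.5168, 0.1538, 0.0237]
eef_rot: [0.615, 0.788, 0.0, -0.0]
ft_force: [-0.9, 0.4, 0.1]
width: 0.0198
grip_force: 0.2
```

View pics/t2.png

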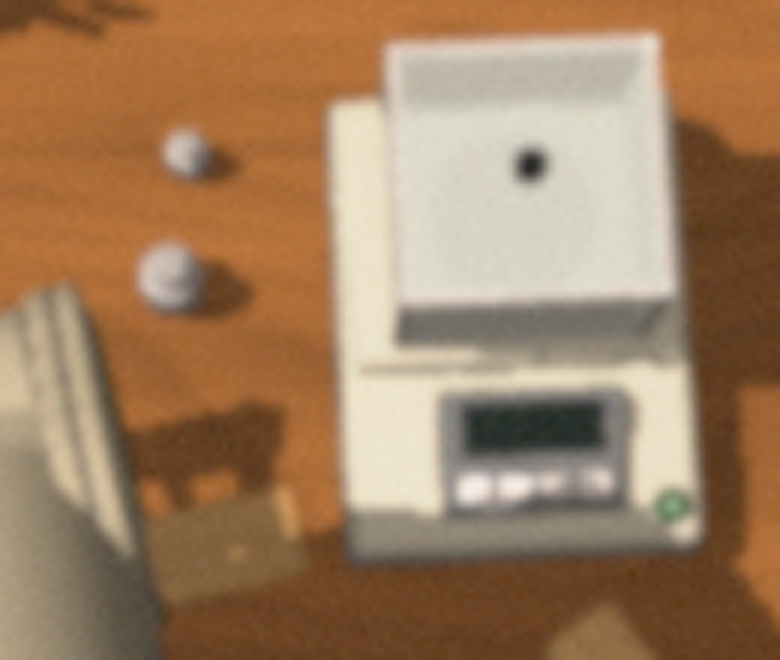

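The thin edge is now at crop (287,483)-(303,568), so the wedge is following squarely. I'll steer it 4.5° while advancing.

```bash
python3 -c "
from h import *
goal([.5229,.1170,.024],99.5)"
```

```text
t 3.67 shift [-0.123 -0.01  -0.001] turn [0.    0.    0.038]
```

```bash
python3 -m pendant '[[0.54,-0.015,-0.001,0,0,0,0.005],[0.54,-0.031,-0.002,0,0,0,0.011],[0.54,-0.047,-0.004,0,0,0,0.017],[0.54,-0.062,-0.005,0,0,0,0.023],[0.54,-0.077,-0.006,0,0,0,0.029],[0.54,-0.092,-0.007,0,0,0,0.035],[0.54,-0.108,-0.009,0,0,0,0.038],[0.54,-0.123,-0.01,0,0,0,0.038]]'
python3 - <<'E'
from h import *
import pickle
d=shot('top','t3.png',(220,170,310,225),8)
d2=shot('scene','s3.png',(200,150,330,245),6)
pickle.dump((d,d2),open('t3.pkl','wb'))
goal([.5292,.0795,.024],99.5)
E
```

```text
time: 4.68
ee_pos: [0.5228, 0.1171, 0.0237]
eef_rot: [0.646, 0.763, -0.0, -0.0]
ft_force: [-0.5, 0.3, -0.4]
width: 0.0197
grip_force: 0.1
t 4.78 shift [-0.126  0.    -0.001] turn [ 0.  0. -0.]
```

View pics/s3.png

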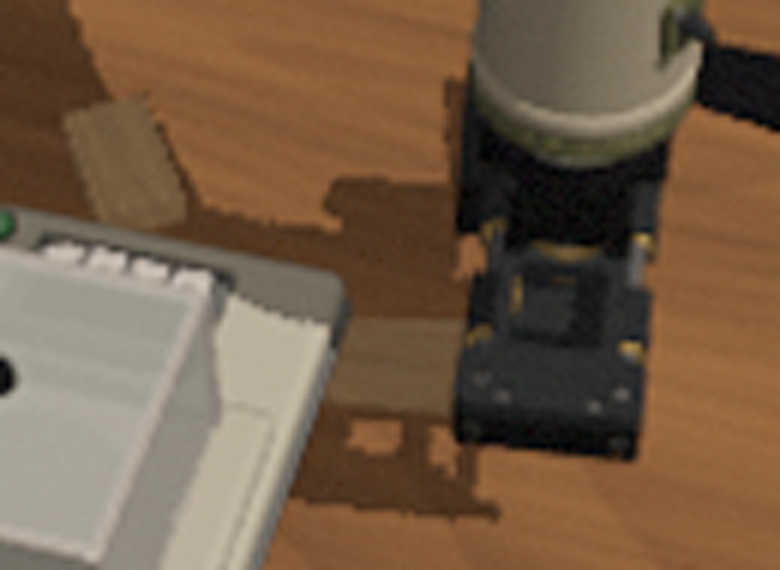

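The wedge has its thin end under the casing. Its visible top edges are front (345,320)-(462,318) and rear (330,405)-(455,415). I'll check these against the pose assumed from the TCP.

```bash
python3 - <<'E'
from h import *
import pickle
d,d2=pickle.load(open('t3.pkl','rb'))
s=r.read_state();p=s["ee_pos"]
th=np.radians(99.5);u=np.array([np.cos(th),np.sin(th)]);n=np.array([-u[1],u[0]])
thin=p[:2]-.1095*u;print("thin",thin)
foot=np.array([.5415,.006]);print("foot in wedge",(foot-thin)@u,(foot-thin)@n)
for sgn in(1,-1):
    P=[[*(thin+x*u+sgn*.0225*n),.002+.16*x] for x in(.04,.06,.09)]
    q=w2pix(d2,P);print(sgn,((q+.5-[200,150])*6-.5).round(0).tolist())
E
```

```text
thin [0.54100009 0.00866487]
foot in wedge -0.0027108325740242355 -5.3226971423373404e-05
1 [[404.0, 323.0], [448.0, 324.0], [514.0, 324.0]]
-1 [[391.0, 402.0], [436.0, 403.0], [503.0, 404.0]]
```

```bash
python3 -m pendant '[[0.54,-0.02,0,0,0,0,0],[0.54,-0.035,0,0,0,0,0],[0.54,-0.05,0,0,0,0,0],[0.54,-0.065,0,0,0,0,0],[0.54,-0.08,0,0,0,0,0],[0.54,-0.09,0,0,0,0,0],[0.54,-0.09,0,0,0,0,0]]'
python3 -m pendant '[[0.54,-0.005,0,0,0,0,0],[0.54,-0.01,0,0,0,0,0],[0.54,-0.01,0,0,0,0,0]]'
```

```text
time: 5.65
ee_pos: [0.5273, 0.0905, 0.0238]
eef_rot: [0.646, 0.763, 0.0, 0.0]
ft_force: [0.0, 0.1, -0.8]
width: 0.0197
grip_force: 0.0
time: 6.02
ee_pos: [0.5277, 0.0877, 0.0237]
eef_rot: [0.646, 0.763, 0.0, -0.0]
ft_force: [-0.2, 0.2, -0.2]
width: 0.0203
grip_force: 0.0
```

```bash
python3 -m pendant '[[0.54,-0.005,0,0,0,0,0],[0.54,-0.01,0,0,0,0,0],[0.54,-0.01,0,0,0,0,0]]' | grep -E 'pos|ft_'
python3 -m pendant '[[0.54,-0.005,0,0,0,0,0],[0.54,-0.008,0,0,0,0,0],[0.54,-0.008,0,0,0,0,0]]'| grep -E 'pos|ft_'
```

```text
ee_pos: [0.5283, 0.0846, 0.0237]
ft_force: [-0.7, -0.1, 0.9]
ee_pos: [0.5287, 0.0824, 0.0238]
ft_force: [0.7, 0.7, -0.2]
```

```bash
python3 -m pendant '[[0.54,-0.003,0,0,0,0,0],[0.54,-0.005,0,0,0,0,0],[0.54,-0.005,0,0,0,0,0]]' | grep -E 'pos|ft_'
python3 -m pendant '[[0.54,-0.003,0,0,0,0,0],[0.54,-0.005,0,0,0,0,0],[0.54,-0.005,0,0,0,0,0]]'| grep -E 'pos|ft_'
```

```text
ee_pos: [0.5289, 0.0809, 0.0237]
ft_force: [-0.0, -0.0, 0.3]
ee_pos: [0.5291, 0.0796, 0.0237]
ft_force: [1.4, 1.2, 0.7]
```

```bash
python3 -m pendant '[[0.54,-0.003,0,0,0,0,0],[0.54,-0.005,0,0,0,0,0],[0.54,-0.005,0,0,0,0,0]]' | grep -E 'pos|ft_'
```

```text
ee_pos: [0.5293, 0.0786, 0.0237]
ft_force: [-1.1, 4.0, -0.1]
```

```bash
python3 -m pendant '[[0.54,-0.001,0,0,0,0,0],[0.54,-0.003,0,0,0,0,0],[0.54,-0.003,0,0,0,0,0]]' | grep -E 'pos|ft_'
```

```text
ee_pos: [0.5294, 0.0781, 0.0237]
ft_force: [-1.6, 7.1, 0.1]
```

The push force is 7 N, so the wedge is snug. I'll back off now, then rise.

```bash
python3 -m pendant '[[0.54,0.005,0,0,0,0,0],[0.54,0.02,0,0,0,0,0],[0.54,0.06,0,0,0,0,0],[0.54,0.12,0,0,0,0,0],[0.54,0.14,0,-0.1,0,0,0],[0.54,0.14,0,-0.25,0,0,0],[0.54,0.14,0,-0.4,0,0,0],[0.54,0.14,0,-0.4,0,0,0]]' | grep -E 'time|pos|ft_'
python3 - <<'E'
from h import *
d=shot('top','t4.png',(210,110,330,220),6)
s=shot('scene','s4.png',(160,180,300,280),5)
E
```

```text
time: 9.28
ee_pos: [0.5244, 0.1204, 0.1473]
ft_force: [-0.2, 0.5, -0.7]
```

View pics/s4.png

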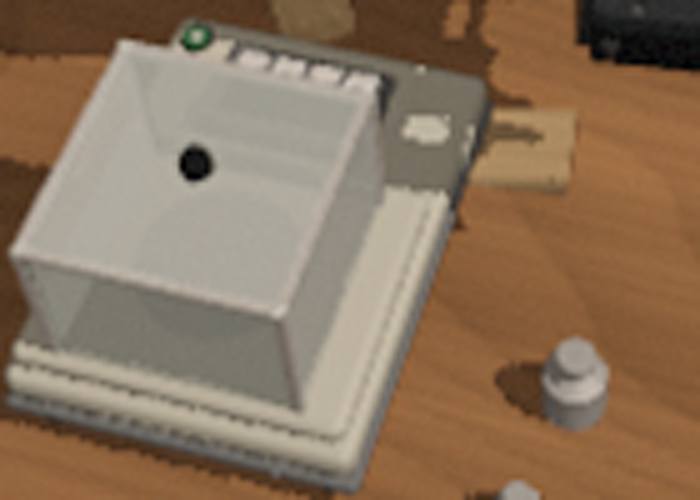

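The balance corner is unchanged at (488,85), and the wedge butt stays at (577,112)-(571,187). Next is the press, with fingers shut and the gripper turned clear of the shield.

```bash
python3 - <<'E'
from h import *
import pickle
a,b=pickle.load(open("cams.pkl","rb"))
print(pix2w(b,[((x+.5)/5-.5+160,(y+.5)/5-.5+180) for x,y in[(577,112),(571,187)]],.018)[:,:2].round(4), r.read_state()["joint_positions"].round(2))
goal([.5415,.007,.147],182.4)
E
python3 -m pendant '[[1,0,0,-0.12,0,0,-0.08],[1,0,0,-0.12,0,0,-0.16],[1,0,0,-0.12,0,0,-0.25],[1,0,0,-0.12,0,0,-0.33],[1,0,0,-0.12,0,0,-0.42],[1,0,0,-0.12,0,0,-0.5],[1,0,0,-0.12,0,0,-0.58],[1,0,0,-0.12,0,0,-0.67]]' | grep -E 'time|pos|ft_'
python3 -c "
from h import *
goal([.5415,.007,.10],182.4)"
```

```text
[[0.508  0.066 ]
 [0.5571 0.077 ]] [-0.63  0.22  0.36  1.84 -0.09  1.1  -0.07]
t 9.38 shift [-0.381  0.001 -0.011] turn [ 0.   -0.   -0.69]
time: 10.38
ee_pos: [0.5217, 0.1189, 0.178]
ft_force: [0.3, -0.6, -0.4]
t 10.38 shift [-0.065 -0.373  0.26 ] turn [-0.    -0.001 -0.018]
```

```bash
python3 -m pendant '[[1,-0.016,-0.1,0,0,0,-0.01],[1,-0.032,-0.2,0.03,0,0,-0.018],[1,-0.048,-0.3,0.06,0,0,-0.018],[1,-0.065,-0.373,0.12,0,0,-0.018],[1,-0.065,-0.373,0.18,0,0,-0.018],[1,-0.065,-0.373,0.23,0,0,-0.018],[1,-0.065,-0.373,0.26,0,0,-0.018],[1,-0.065,-0.373,0.26,0,0,-0.018]]' | grep -vE 'rot'
python3 -m pendant '[[1,0,0,0.03,0,0,0],[1,0,0,0.06,0,0,0],[1,0,0,0.08,0,0,0],[1,0,0,0.09,0,0,0],[1,0,0,0.09,0,0,0]]' | grep -E 'time|pos|ft_'
```

```text
time: 11.38
ee_pos: [0.5414, 0.0074, 0.1011]
ft_force: [-0.0, -0.5, 0.6]
width: 0.0003
grip_force: 0.0
time: 12.0
ee_pos: [0.5417, 0.0066, 0.0746]
ft_force: [-0.5, -0.2, 0.5]
```

```bash
python3 -m pendant '[[1,0,0,0.006,0,0,0],[1,0,0,0.012,0,0,0],[1,0,0,0.017,0,0,0],[1,0,0,0.017,0,0,0]]' | grep -E 'time|pos|ft_'
```

```text
time: 12.5
ee_pos: [0.5417, 0.0066, 0.0695]
ft_force: [-0.3, 0.1, 1.0]
```

```bash
python3 -m pendant '[[1,0,0,0.003,0,0,0],[1,0,0,0.005,0,0,0],[1,0,0,0.005,0,0,0]]' | grep -E 'time|pos|ft_'
```

```text
time: 12.88
ee_pos: [0.5419, 0.0066, 0.0691]
ft_force: [-5.2, -0.4, 12.3]
```

12 N pressed and no give. I'll hold briefly and release.

```bash
python3 -m pendant '[[1,0,0,0,0,0,0],[1,0,0,0,0,0,0],[1,0,0,0,0,0,0],[1,0,0,0,0,0,0]]' | grep -E 'time|pos|ft_'
python3 -m pendant '[[1,0,0,-0.01,0,0,0],[1,0,0,-0.03,0,0,0],[1,0,0,-0.1,0,0,0],[1,0,0,-0.25,0,0,0],[1,0,0,-0.4,0,0,0],[1,0,0.2,-0.4,0,0,0],[1,0,0.4,-0.4,0,0,0],[1,0,0.5,-0.4,0,0,0]]' | grep -E 'time|pos|ft_'
python3 -c "
from h import *
shot('scene','s5.png',(160,180,300,280),5)"
```

```text
time: 13.38
ee_pos: [0.5419, 0.0066, 0.0691]
ft_force: [-5.0, -0.1, 11.8]
time: 14.38
ee_pos: [0.5358, 0.1604, 0.1885]
ft_force: [-0.2, -0.6, 1.1]
```

View pics/s5.png

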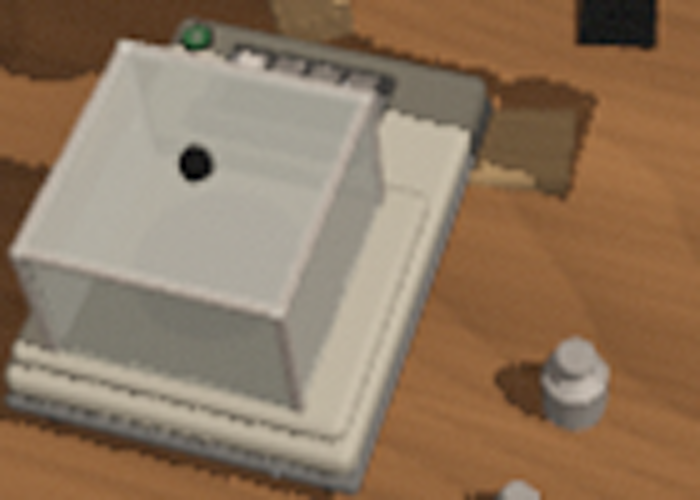

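The balance corner is still at (488,85) and the wedge butt still at about (576,112)-(571,190). Nothing has moved and the arm is clear, so I'm handing in.

```bash
python3 -c "
from bench import r
print(r.close_job())"
```

```text
the job is handed in; nothing more can be done
None
```

The wedge is pushed in snug under the front left foot (about 7 N at the end, slightly over the 2–6 N good-fit range), the corner held under a 12 N press without giving, nothing else visibly moved, and I handed the job in; no verdict was shown.

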